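# Draw the honing steel out of the wash trough

## Robot

A 7-joint arm with a two-finger parallel gripper is mounted at the origin on the work surface. World frame = base frame: x ahead of the robot, y to its left, z up, the work surface at z = 0. Lengths are in m, angles in rad, forces in N, time in s.
With the tool pointing down it reaches from about 0.425 to 0.875 m from the base axis. Payload 4.7 kg.
Tool frame: the origin (TCP) lies at the very end of the fingers, on their centre line; the grasp point (between the pads) lies 19 mm behind it (grip_point_offset is the distance from the TCP to the grasp point, in m); x points along the fingers, z is the direction in which the jaws open and shut, and the axes are right-handed (so a half turn about x gives the same grasp; the last joint's range is limited). The gripper opens to 87 mm and grips with 3 to 60 N. Pads are 19 mm wide; open, the fingers measure 117 mm over their backs; the gripper's body (75 mm by 190 mm) begins 51 mm behind the grasp point.
Start: joints at [1.274, 0.321, -0.07, 1.45, 0.023, 1.371, -0.057], TCP at [0.199, -0.619, 0.223] pointing down, gripper open.
Joint ranges: [-2.86, 2.86], [-0.3, 2.09], [-1.38, 1.24], [0.06, 2.45], [-1.56, 4.7], [0.09, 2.05], [-2.69, 2.69]. Speed limits (rad/s): [2.57, 2.57, 3.14, 3.14, 3.14, 3.14, 3.14].

## Interface

Orientations are given as a rotation vector (axis times angle).
In Python, from bench import get_state, get_image, calibration, close_job, grip_point_offset gives the robot as it stands.
- The arm moves only by the tool play_rows, never from a script. Its argument "targets" is a list of rows, each an object with "claw": the closure, from 0 (fully open) to 1 (shut); "linear": the shift along the tool's x, y, z as a fraction of full scale, a list of three; "rotation": the turn, a rotation vector about the tool's x, y, z as a fraction of full scale, a list of three. In form: [{"claw": claw, "linear": [x, y, z], "rotation": [wx, wy, wz]}, ...]. A call has 1 to 10 rows; each row shifts and turns the pose as measured when the row begins, along the tool's axes as they then stand; what a row does not reach is not made up. Full scale, the value 1, is 2.5 cm for a shift and 90 degrees for a turn. A row lasts 1/12 s, in which the tool goes at most 41.7 mm and 7.16 degrees, less where a joint would pass 70% of its speed; a pose out of reach is approached as far as the arm can. A call with a number of a shift or a turn outside -1 to 1 is refused whole. A call with a gripper value outside its range is refused whole. The fingers move at their own pace and stop on an object; "newtons" is the grip in N (left out, the last holds). Time passes only in rows, so rows that do not move let the fingers close. It gives the time, the measured TCP pose, the force and the opening at its end, in the units of the state.
- get_state(): the state, without advancing time (a new reading comes with each control period).
- get_image(name): name is "side" or "top"; returns the picture (400x640x3 uint8, blue, green, red); there is no depth.
- calibration(name): a dict with "fx", "fy", "cx", "cy" (pixels), "rvec" (rotation vector, rad) and "tvec" (3), from world to camera coordinates, as OpenCV has them. Camera axes: x right, y down, z forward; pixel columns grow to the right and rows downward; lengths in m; the calibration is good to about 2 mm. A picture is of the moment at which its call begins. calibration takes no time and is no camera call.
- close_job(): hands the job in, once; it reports no verdict.
The state is a dict: "time": time; "joint_positions": joint angles; "qd": joint speeds; "joint_torque": joint torques, N m; "position": TCP position; "tool_rot": TCP orientation; "ft_force": force on the tool from outside, world axes, zero at the start; "torque": the same for the moment, N m; "grip_width": opening from 0.0 (shut) to 1.0 (fully open).
Only numpy, scipy, OpenCV 4.12 (cv2) and the standard library are available. Lean on these libraries where they do the work, as an engineer would, in place of code of your own. Each camera call takes 0.05 s, during which the arm holds its last target. There are 200 camera calls.

## Task

Turn the clamp knob beside the wash trough a quarter turn clockwise to its stop, and slide the freed clear cover fully open over the fixed deck. Then take the honing steel by its handle, draw it out at a slant through the opening (it is longer than the opening) and finish while holding it still in the gripper, with both its ends at least 6 cm above the trough's rim, clear of the trough and its cover. Leave the cover open and the other things on the table where they are.

Things in the scene. Friction and masses are not known exactly. Their poses are not given: they have to be found in the camera images.
- trough: (sizes in mm throughout) fixed dark stainless wash trough, outside 380 long (its own x) x 160 wide (own y), rim 75 above the table; origin under its centre. Inside 370 x 150, walls 5 thick, inner floor 10 above the table. A fixed steel deck (z 71 to 75) roofs it from its -x end to own x = -12; the rest, own x -12 to +185, is the opening, 197 long, shut by the sliding cover. Guide strips along both long sides reach out to own y = +-88 and up to z = 84
- cover (a joint): travel of the clear sliding cover plate (4 thick, 202 x 158, top 81 above the table) along the trough's own -x, m: 0 shut, 0.2 fully open, lying over the fixed deck and freeing the whole opening. About 3 N of friction, stays where it is left. While the knob is locked, its tab stops the cover after about 6 mm
- cover_fin (a point): grip point of the upright white fin on the cover, on its mid-plane; the fin is 12 thick along the trough's own x (travel), 80 wide across it, and stands 40 up from the plate, its top 120 above the table, this point at 105. It moves with the cover; at cover = 0 it lies at own x = +100 of the trough, own y = 0; axes as the trough's
- clamp_knob (a joint): angle of the clamp knob, rad: near 0 (at most 0.15) locked, turns clockwise seen from above to its stop at 1.57, free; light friction (0.06 N m), stays where it is left
- clamp_knob_grip (a point): on the vertical axis of the clamp knob, at the height to grip it, 120 above the table; at own (-48, -118) mm of the trough, on a bracket beside its long side. The knob is an upright black bar 56 long (this point's own x, turning with the knob), 13 thick (own y), its faces from 102 to 132 above the table; under it (86 to 94 above the table) a steel tab 34 long points along own x and, when locked, stands before an ear of the cover
- honing_steel: knife-honing steel, 330 long along its own x, 0.3 kg nominal, lying on the trough's floor along the trough, handle (+x) under the cover, tip (-x) under the fixed deck. White handle from own x = +45 to +165, 26 wide x 28 high, grip it across its width; a bolster 30 x 28 at +35 to +45; round steel rod, diameter 12, from -165 to +35. Origin on the underside of the handle's level, midway along the length; rod and handle axis 14 above it; centre of mass near own x = +45
- steel_tip (a point): free end of the honing steel's rod, on its axis (own x = -165)
- steel_butt (a point): end of the honing steel's handle, on its axis (own x = +165)
- loaf_tin: bystander: black loaf tin 240 x 110 x 65 with a loaf in it; origin under its centre
- food_tub: bystander: white food tub with a lid, 158 x 118 x 61; origin under its centre
- pie_tray: bystander: low black tray 130 x 200 x 25 with two pies (31 high); origin under its centre
- spice_jar: bystander: round jar, diameter 60, 90 tall; origin under its centre
- water_bottle: bystander: clear water bottle, diameter 64, 200 tall; origin under its centre
- brush: bystander: hand brush lying on the table; origin under its middle
- dough_scraper: bystander: flat steel scraper with a white grip, 120 wide; origin under it

How it is judged:
On the way, in this order (a step that is already met when the one before it is completed fails the run):
1. the clamp knob is turned free (value of joint clamp_knob above 1.2 rad), for 0.2 s.
2. the cover is slid fully open (value of joint clamp_knob above 1.2 rad and value of joint cover above 0.16 m), for 0.2 s.
At the end, for the whole second after the job is handed in: The knob is past 1.2 rad and the cover at least 160 mm open; the gripper holds the honing steel still (under 30 mm/s and 0.3 rad/s), off the trough and its cover, the axis of the steel at both ends more than 130 mm above the table (55 mm above the rim) (all of step 2 and height (world z) of each of steel_tip, steel_butt above 0.13 m and contact force between the fingers and honing_steel above 1 N and contact force between honing_steel and trough below 0.2 N and linear speed of honing_steel below 0.03 m/s and angular speed of honing_steel below 0.3 rad/s); the arm keeps its last pose, push and grip.
It fails at once if a bystander is moved by more than 30 mm (distance of any of loaf_tin, food_tub, pie_tray, spice_jar, water_bottle, brush, dough_scraper from where it was at the start of the episode above 0.03 m).
It also fails if it takes over 72 s, if anything falls off the work surface, if the arm or the gripper's body presses on something with over 40 N, if the wrist force passes 120 N, or if a joint passes its speed limit or range.

## Working session

There is one attempt and no reset: what is moved stays moved. The work goes in short steps, Python scripts to look and compute and a tool call to move; the robot and the scene stay as the last step left them, time stands still between calls to the robot, and variables do not carry over. Pictures are saved under pics/ and viewed, about 8 in all and at most 12, crops included, and the job is handed in when it is done.

Besides the shell and the picture viewer there is one more tool, called as name(argument=value, ...) on one line, values as JSON. play_rows: Moves the arm, as the interface text tells. Shift numbers are shares of 2.5 cm and turn numbers shares of 90 degrees, none past 1 either way. Its arguments: {"type":"object","properties":{"targets":{"type":"array"},"newtons":{"type":"number"}},"required":["targets"]}

```bash
ls; mkdir -p pics; python3 - <<'E'
from bench import *
import cv2
for n in("top","side"):
    cv2.imwrite(f"pics/{n}0.png",get_image(n)); print(n,calibration(n))
print(get_state(), grip_point_offset)
E
```

```text
pics
top {'fx': 481.1337022647767, 'fy': 481.1337022647767, 'cx': 309.62107025187805, 'cy': 195.39147100268113, 'rvec': array([ 2.10992445, -2.16255494,  0.17230409]), 'tvec': array([-0.02162543,  0.58226776,  1.45234062])}
side {'fx': 516.6951634656408, 'fy': 516.6951634656408, 'cx': 317.16937976635325, 'cy': 204.14488585953487, 'rvec': array([ 0.10689609, -2.73434233,  1.47573342]), 'tvec': array([0.56477818, 0.11332217, 1.64455191])}
{'time': 0.1, 'joint_positions': array([ 1.27411247,  0.3217454 , -0.07004518,  1.45154218,  0.02259416,
        1.37081853, -0.05690814]), 'qd': array([ 4.41405357e-04, -1.13621421e-03,  6.73445485e-04, -4.37351043e-03,
       -6.47244260e-04,  1.17403073e-03, -3.73465881e-06]), 'joint_torque': array([-8.78549781e-04, -4.92569268e+01, -4.06051520e-01, -3.13397348e+01,
       -6.41083787e-02,  3.94472305e-02,  9.78119397e-05]), 'position': array([ 0.19855309, -0.61840933,  0.22157827]), 'tool_rot': array([ 0.97827706,  1.3418298 , -0.97672623]), 'ft_force': array([ 0.49996877, -0.35808375, -0.07967292]), 'torque': array([-0.01157819, -0.00785681,  0.00214151]), 'grip_width': 0.999157049857974} 0.0187
```

View pics/top0.png

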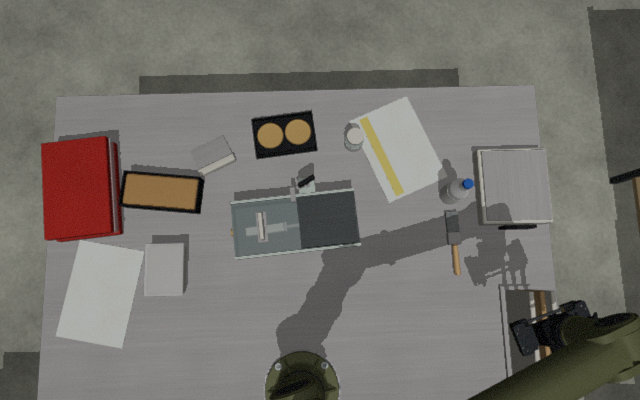

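View pics/side0.png

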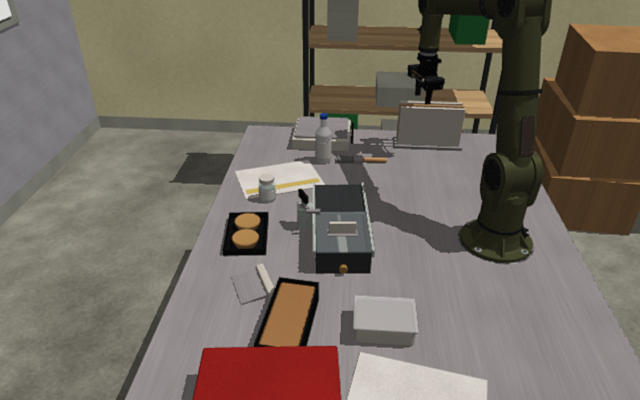

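The top view shows the trough at about (232–360, 190–258) px. Its opening and fin (262,226) are on the left (world +y), the deck is on the right, and the knob is at about (306,181) on the far side. I'll enlarge it.

```bash
python3 - <<'E'
import cv2
i=cv2.imread("pics/top0.png")[165:270,220:370]
cv2.imwrite("pics/c0.png",cv2.resize(i,None,fx=5,fy=5,interpolation=cv2.INTER_CUBIC))
E
cat > h.py <<'E'
import numpy as np,cv2
from scipy.spatial.transform import Rotation as R
from bench import calibration,get_state,get_image
def ray(n,u,v,z):
    c=calibration(n);M=R.from_rotvec(c["rvec"]).as_matrix();o=-M.T@c["tvec"]
    d=M.T@np.array([(u-c["cx"])/c["fx"],(v-c["cy"])/c["fy"],1]);return o+d*(z-o[2])/d[2]
def proj(n,P):
    c=calibration(n);K=np.array([[c["fx"],0,c["cx"]],[0,c["fy"],c["cy"]],[0,0,1.]])
    return cv2.projectPoints(np.atleast_2d(P).astype(float),c["rvec"],c["tvec"],K,None)[0][:,0]
E
```

```text
(no output)
```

View pics/c0.png

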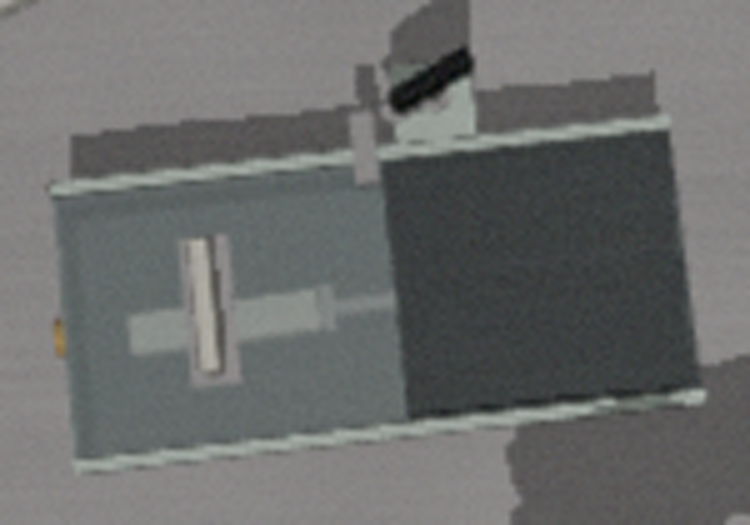

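```bash
cat >> h.py <<'E'
E
python3 - <<'E'
from h import *
from scipy.optimize import least_squares
o=lambda p:((p[0]+.5)/5-.5+220,(p[1]+.5)/5-.5+165)
obs=[((50,188),(.19,-.088,.084)),((668,120),(-.19,-.088,.084)),((705,398),(-.19,.088,.084)),((75,468),(.19,.088,.084)),
((200,240),(.1,-.04,.12)),((213,375),(.1,.04,.12)),((432,81),(-.048,-.118,.132))]
W=np.array([ray("top",*o(p),q[2]) for p,q in obs]);Q=np.array([q for p,q in obs])
def f(x): 
    c,s=np.cos(x[2]),np.sin(x[2]);return (W[:,:2]-(Q[:,:2]@np.array([[c,s],[-s,c]])+x[:2])).ravel()
r=least_squares(f,[.6,0,1.57]);print(r.x,np.degrees(r.x[2]));print(r.fun.reshape(-1,2).round(4)*1000)
a,b=ray("top",*o((397,104)),.132),ray("top",*o((468,57)),.132)
print(a,b,np.linalg.norm(a-b),(a+b)/2,np.degrees(np.arctan2(*(b-a)[1::-1])))
x=r.x;c,s=np.cos(x[2]),np.sin(x[2])
for q in[(-.048,-.118),(.1,0),(-.1,0)]: print(q,np.array([c*q[0]-s*q[1],s*q[0]+c*q[1]])+x[:2])
st=get_state();print(R.from_rotvec(st["tool_rot"]).as_matrix().round(3))
E
```

```text
[0.49159484 0.01085469 1.65837686] 95.01799484672559
[[-2.  -0.5]
 [-2.7  1.6]
 [ 3.4  1.5]
 [ 4.4 -0.4]
 [-0.7 -1.2]
 [-0.7 -1.2]
 [-1.7  0.4]]
[ 0.59832171 -0.00530943  0.132     ] [ 0.6255353  -0.04788769  0.132     ] 0.050532042962595065 [ 0.6119285  -0.02659856  0.132     ] -57.41561405769833
(-0.048, -0.118) [ 0.61334108 -0.02664004]
(0.1, 0) [0.48284798 0.11047142]
(-0.1, 0) [ 0.5003417  -0.08876204]
[[-0.001  0.952  0.306]
 [ 0.002  0.306 -0.952]
 [-1.    -0.    -0.002]]
```

```bash
cat >> h.py <<'E'
T=np.array([0.4916,0.0109]);TH=np.radians(95.0)
def own(x,y,z=0):
    c,s=np.cos(TH),np.sin(TH);return np.array([T[0]+c*x-s*y,T[1]+s*x+c*y,z])
def down(zdeg,tilt=None):
    "tool pointing down, jaw axis at zdeg; "
    a=np.radians(zdeg);z=np.array([np.cos(a),np.sin(a),0]);x=np.array([0,0,-1.]);return R.from_matrix(np.c_[x,np.cross(z,x),z])
def plan(p,rot,n=None):
    st=get_state();p0=st["position"];r0=R.from_rotvec(st["tool_rot"]);rv=(r0.inv()*rot).as_rotvec();d=np.array(p)-p0
    k=n or int(np.ceil(max(np.linalg.norm(d)/.024,np.degrees(np.linalg.norm(rv))/7.0,1)))
    print("pos",p0.round(4),"dist",d.round(4),"rotdeg",np.degrees(rv).round(1),"rows",k,"t",st["time"],"F",st["ft_force"].round(1),"grip",round(st["grip_width"],3))
    for i in range(k):
        ri=r0*R.from_rotvec(rv*i/k);print([*(ri.inv().apply(d/k)/.025).round(2)],[*(rv/k/(np.pi/2)).round(4)])
E
python3 - <<'E'
from h import *
plan(own(-.048,-.118,.20)-[.0007,0,0],down(32.6))
print(proj("top",[own(0,0,0)]))
E
```

```text
pos [ 0.1986 -0.6184  0.2216] dist [ 0.4141  0.5918 -0.0216] rotdeg [-1.048e+02 -1.000e-01 -1.000e-01] rows 31 t 0.1 F [ 0.5 -0.4 -0.1] grip 0.999
[np.float64(0.03), np.float64(0.74), np.float64(-0.56)] [np.float64(-0.0376), np.float64(-0.0), np.float64(-0.0)]
[np.float64(0.03), np.float64(0.77), np.float64(-0.52)] [np.float64(-0.0376), np.float64(-0.0), np.float64(-0.0)]
[np.float64(0.03), np.float64(0.8), np.float64(-0.47)] [np.float64(-0.0376), np.float64(-0.0), np.float64(-0.0)]
[np.float64(0.03), np.float64(0.83), np.float64(-0.42)] [np.float64(-0.0376), np.float64(-0.0), np.float64(-0.0)]
[np.float64(0.03), np.float64(0.85), np.float64(-0.37)] [np.float64(-0.0376), np.float64(-0.0), np.float64(-0.0)]
[np.float64(0.03), np.float64(0.87), np.float64(-0.32)] [np.float64(-0.0376), np.float64(-0.0), np.float64(-0.0)]
[np.float64(0.03), np.float64(0.89), np.float64(-0.27)] [np.float64(-0.0376), np.float64(-0.0), np.float64(-0.0)]
[np.float64(0.03), np.float64(0.91), np.float64(-0.22)] [np.float64(-0.0376), np.float64(-0.0), np.float64(-0.0)]
[np.float64(0.03), np.float64(0.92), np.fl
[... 1887 characters left out ...]
oat64(0.03), np.float64(0.63), np.float64(0.68)] [np.float64(-0.0376), np.float64(-0.0), np.float64(-0.0)]
[np.float64(0.03), np.float64(0.59), np.float64(0.72)] [np.float64(-0.0376), np.float64(-0.0), np.float64(-0.0)]
[np.float64(0.03), np.float64(0.55), np.float64(0.75)] [np.float64(-0.0376), np.float64(-0.0), np.float64(-0.0)]
[np.float64(0.03), np.float64(0.5), np.float64(0.79)] [np.float64(-0.0376), np.float64(-0.0), np.float64(-0.0)]
[np.float64(0.03), np.float64(0.45), np.float64(0.81)] [np.float64(-0.0376), np.float64(-0.0), np.float64(-0.0)]
[np.float64(0.03), np.float64(0.41), np.float64(0.84)] [np.float64(-0.0376), np.float64(-0.0), np.float64(-0.0)]
[[295.64025612 226.02718288]]
```

play_rows(targets=[{"claw": 0, "linear": [-0.1, 0.74, -0.56], "rotation": [-0.038, 0, 0]}, {"claw": 0, "linear": [-0.1, 0.77, -0.52], "rotation": [-0.038, 0, 0]}, {"claw": 0, "linear": [-0.1, 0.8, -0.47], "rotation": [-0.038, 0, 0]}, {"claw": 0, "linear": [-0.1, 0.83, -0.42], "rotation": [-0.038, 0, 0]}, {"claw": 0, "linear": [-0.1, 0.85, -0.37], "rotation": [-0.038, 0, 0]}, {"claw": 0, "linear": [-0.1, 0.87, -0.32], "rotation": [-0.038, 0, 0]}, {"claw": 0, "linear": [-0.1, 0.89, -0.27], "rotation": [-0.038, 0, 0]}, {"claw": 0, "linear": [-0.1, 0.91, -0.22], "rotation": [-0.038, 0, 0]}, {"claw": 0, "linear": [0, 0.92, -0.16], "rotation": [-0.038, 0, 0]}, {"claw": 0, "linear": [0, 0.93, -0.11], "rotation": [-0.038, 0, 0]}])

```text
time: 0.93
position: [0.3298, -0.4184, 0.2366]
tool_rot: [0.505, 1.523, -0.497]
ft_force: [0.5, -0.8, 0.8]
grip_width: 0.999
```

play_rows(targets=[{"claw": 0, "linear": [0, 0.93, -0.06], "rotation": [-0.038, 0, 0]}, {"claw": 0, "linear": [0, 0.93, 0], "rotation": [-0.038, 0, 0]}, {"claw": 0, "linear": [0, 0.93, 0.05], "rotation": [-0.038, 0, 0]}, {"claw": 0, "linear": [0, 0.93, 0.11], "rotation": [-0.038, 0, 0]}, {"claw": 0, "linear": [0, 0.92, 0.16], "rotation": [-0.038, 0, 0]}, {"claw": 0, "linear": [0, 0.91, 0.22], "rotation": [-0.038, 0, 0]}, {"claw": 0, "linear": [0, 0.89, 0.27], "rotation": [-0.038, 0, 0]}, {"claw": 0, "linear": [0, 0.87, 0.32], "rotation": [-0.038, 0, 0]}, {"claw": 0, "linear": [0, 0.85, 0.37], "rotation": [-0.038, 0, 0]}, {"claw": 0, "linear": [0, 0.83, 0.42], "rotation": [-0.038, 0, 0]}])

```text
time: 1.77
position: [0.4623, -0.1955, 0.2371]
tool_rot: [-0.014, 1.578, 0.025]
ft_force: [0.3, -0.6, -0.4]
grip_width: 1.0
```

```bash
sed -i 's/print(\[\*(ri.*$/print(str((ri.inv().apply(d\/k)\/.025).round(2)),str((rv\/k\/(np.pi\/2)).round(3)))/' h.py; python3 - <<'E'
from h import *
plan(own(-.048,-.118,.20)-[.0007,0,0],down(32.6))
E
```

```text
pos [ 0.4623 -0.1955  0.2371] dist [ 0.1503  0.1689 -0.0371] rotdeg [-31.2  -0.3  -0.5] rows 10 t 1.7667 F [ 0.3 -0.6 -0.4] grip 1.0
[0.15 0.66 0.62] [-0.035 -0.    -0.001]
[0.15 0.62 0.65] [-0.035 -0.    -0.001]
[0.15 0.59 0.69] [-0.035 -0.    -0.001]
[0.15 0.55 0.72] [-0.035 -0.    -0.001]
[0.15 0.51 0.75] [-0.035 -0.    -0.001]
[0.15 0.47 0.77] [-0.035 -0.    -0.001]
[0.15 0.43 0.8 ] [-0.035 -0.    -0.001]
[0.15 0.38 0.82] [-0.035 -0.    -0.001]
[0.15 0.34 0.84] [-0.035 -0.    -0.001]
[0.15 0.29 0.86] [-0.035 -0.    -0.001]
```

play_rows(targets=[{"claw": 0, "linear": [0.15, 0.66, 0.62], "rotation": [-0.036, 0, -0.001]}, {"claw": 0, "linear": [0.15, 0.63, 0.66], "rotation": [-0.036, 0, -0.001]}, {"claw": 0, "linear": [0.15, 0.6, 0.69], "rotation": [-0.036, 0, -0.001]}, {"claw": 0, "linear": [0.15, 0.55, 0.72], "rotation": [-0.036, 0, -0.001]}, {"claw": 0, "linear": [0.15, 0.51, 0.75], "rotation": [-0.036, 0, -0.001]}, {"claw": 0, "linear": [0.15, 0.47, 0.77], "rotation": [-0.036, 0, 0]}, {"claw": 0, "linear": [0.15, 0.43, 0.8], "rotation": [-0.036, 0, 0]}, {"claw": 0, "linear": [0.15, 0.38, 0.82], "rotation": [-0.036, 0, 0]}, {"claw": 0, "linear": [0.15, 0.34, 0.84], "rotation": [-0.036, 0, 0]}, {"claw": 0, "linear": [0.15, 0.29, 0.6], "rotation": [-0.036, 0, 0]}])

```text
time: 2.6
position: [0.6093, 0.0022, 0.1991]
tool_rot: [-0.514, 1.511, 0.515]
ft_force: [-0.6, -0.6, 0.4]
grip_width: 1.0
```

```bash
python3 - <<'E'
from h import *
plan(own(-.048,-.118,.20)-[.0007,0,0],down(32.6))
P=proj("top",[own(-.048,-.118,.132)-[.0007,0,0]])[0];print(P)
cv2.imwrite("pics/c1.png",cv2.resize(np.hstack([get_image("top")[140:240,250:350],get_image("side")[150:250,260:360]]),None,fx=4,fy=4,interpolation=cv2.INTER_CUBIC))
E
```

```text
pos [0.6093 0.0022 0.1991] dist [ 0.0033 -0.0288  0.0009] rotdeg [ 5.  -0.1 -0.1] rows 2 t 2.6 F [-0.6 -0.6  0.4] grip 1.0
[-0.02 -0.5  -0.3 ] [ 0.028 -0.001 -0.   ]
[-0.02 -0.51 -0.28] [ 0.028 -0.001 -0.   ]
[306.11716468 180.45774206]
```

View pics/c1.png

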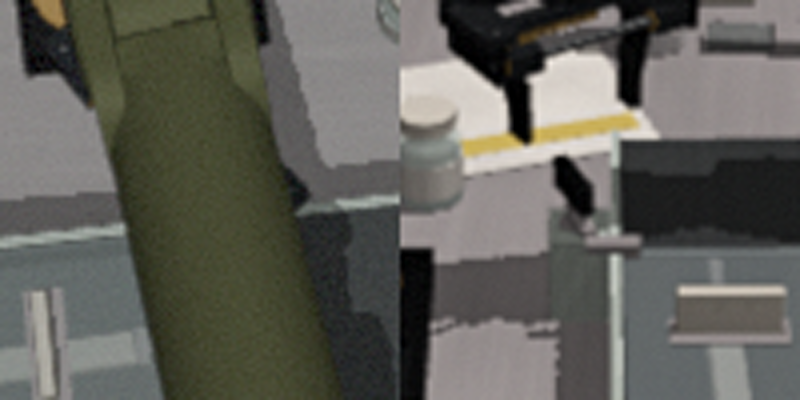

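The side crop shows the open fingers above the knob (bar at about (303,196) px), in roughly the right direction. I'll correct the 3 cm of y overshoot and check the knob's projection in the side view.

play_rows(targets=[{"claw": 0, "linear": [0, -0.5, -0.3], "rotation": [0.028, 0, 0]}, {"claw": 0, "linear": [0, -0.5, -0.28], "rotation": [0.028, 0, 0]}, {"claw": 0, "linear": [0, 0, 0], "rotation": [0, 0, 0]}, {"claw": 0, "linear": [0, 0, 0], "rotation": [0, 0, 0]}])

```text
time: 3.03
position: [0.6112, -0.0275, 0.1983]
tool_rot: [-0.439, 1.53, 0.442]
ft_force: [0.4, 0.1, -0.4]
grip_width: 1.001
```

```bash
python3 - <<'E'
from h import *
k=own(-.048,-.118,.103)-[.0007,0,0]
plan(k,down(32.6),8)
a=np.radians(122.6);d=.028*np.array([np.cos(a),np.sin(a),0])
for z in(.102,.132):
    k[2]=z;print(((proj("side",[k-d,k,k+d])-[260,150])*4+[400,0]).round())
E
```

```text
pos [ 0.6112 -0.0275  0.1983] dist [ 0.0014  0.0009 -0.0953] rotdeg [-0.4 -0.2 -0.2] rows 8 t 3.0333 F [ 0.4  0.1 -0.4] grip 1.001
[ 0.48 -0.    0.01] [-0.001 -0.    -0.   ]
[ 0.48 -0.    0.01] [-0.001 -0.    -0.   ]
[ 0.48 -0.    0.01] [-0.001 -0.    -0.   ]
[ 0.48 -0.    0.01] [-0.001 -0.    -0.   ]
[ 0.48 -0.    0.01] [-0.001 -0.    -0.   ]
[ 0.48 -0.    0.01] [-0.001 -0.    -0.   ]
[ 0.48 -0.    0.01] [-0.001 -0.    -0.   ]
[ 0.48 -0.    0.01] [-0.001 -0.    -0.   ]
[[558. 182.]
 [574. 199.]
 [590. 216.]]
[[558. 151.]
 [574. 167.]
 [590. 184.]]
```

The projection matches the bar in both views, so I'll descend and grip.

play_rows(targets=[{"claw": 0, "linear": [0.5, 0, 0], "rotation": [0, 0, 0]}, {"claw": 0, "linear": [0.5, 0, 0], "rotation": [0, 0, 0]}, {"claw": 0, "linear": [0.5, 0, 0], "rotation": [0, 0, 0]}, {"claw": 0, "linear": [0.5, 0, 0], "rotation": [0, 0, 0]}, {"claw": 0, "linear": [0.5, 0, 0], "rotation": [0, 0, 0]}, {"claw": 0, "linear": [0.5, 0, 0], "rotation": [0, 0, 0]}, {"claw": 0, "linear": [0.35, 0, 0], "rotation": [0, 0, 0]}, {"claw": 0, "linear": [0.2, 0, 0], "rotation": [0, 0, 0]}, {"claw": 0, "linear": [0, 0, 0], "rotation": [0, 0, 0]}])

```text
time: 3.78
position: [0.6078, -0.031, 0.0979]
tool_rot: [-0.435, 1.535, 0.438]
ft_force: [-0.7, -0.0, 0.2]
grip_width: 1.001
```

play_rows(targets=[{"claw": 1, "linear": [0, 0, 0], "rotation": [0, 0, 0]}, {"claw": 1, "linear": [0, 0, 0], "rotation": [0, 0, 0]}, {"claw": 1, "linear": [0, 0, 0], "rotation": [0, 0, 0]}, {"claw": 1, "linear": [0, 0, 0], "rotation": [0, 0, 0]}, {"claw": 1, "linear": [0, 0, 0], "rotation": [0, 0, 0]}, {"claw": 1, "linear": [0, 0, 0], "rotation": [0, 0, 0]}, {"claw": 1, "linear": [0, 0, 0], "rotation": [0, 0, 0]}, {"claw": 1, "linear": [0, 0, 0], "rotation": [0, 0, 0]}], newtons=20)

```text
time: 4.45
position: [0.6102, -0.0304, 0.1008]
tool_rot: [-0.437, 1.53, 0.437]
ft_force: [-0.4, -0.5, 0.4]
grip_width: 0.476
```

play_rows(targets=[{"claw": 1, "linear": [0, 0, 0], "rotation": [0, 0, 0]}, {"claw": 1, "linear": [0, 0, 0], "rotation": [0, 0, 0]}, {"claw": 1, "linear": [0, 0, 0], "rotation": [0, 0, 0]}, {"claw": 1, "linear": [0, 0, 0], "rotation": [0, 0, 0]}, {"claw": 1, "linear": [0, 0, 0], "rotation": [0, 0, 0]}, {"claw": 1, "linear": [0, 0, 0], "rotation": [0, 0, 0]}, {"claw": 1, "linear": [0, 0, 0], "rotation": [0, 0, 0]}, {"claw": 1, "linear": [0, 0, 0], "rotation": [0, 0, 0]}])

```text
time: 5.12
position: [0.6151, -0.0271, 0.1015]
tool_rot: [-0.436, 1.518, 0.439]
ft_force: [1.2, 0.3, -0.7]
grip_width: 0.148
```

```bash
python3 - <<'E'
from h import *
plan(own(-.048,-.118,.103)-[.0007,0,0],down(32.6),1)
E
```

```text
pos [ 0.6151 -0.0271  0.1015] dist [-0.0025  0.0005  0.0015] rotdeg [-0.6  0.5  0. ] rows 1 t 5.1167 F [ 1.2  0.3 -0.7] grip 0.148
[-0.06  0.07 -0.07] [-0.007  0.005  0.   ]
```

The opening is 12.9 mm, so the knob is gripped. Now I'll turn it clockwise (+ about tool x).

play_rows(targets=[{"claw": 1, "linear": [0, 0, 0], "rotation": [0.05, 0, 0]}, {"claw": 1, "linear": [0, 0, 0], "rotation": [0.05, 0, 0]}, {"claw": 1, "linear": [0, 0, 0], "rotation": [0.05, 0, 0]}, {"claw": 1, "linear": [0, 0, 0], "rotation": [0.05, 0, 0]}, {"claw": 1, "linear": [0, 0, 0], "rotation": [0.05, 0, 0]}, {"claw": 1, "linear": [0, 0, 0], "rotation": [0.05, 0, 0]}, {"claw": 1, "linear": [0, 0, 0], "rotation": [0.05, 0, 0]}, {"claw": 1, "linear": [0, 0, 0], "rotation": [0.05, 0, 0]}])

```text
time: 5.78
position: [0.6163, -0.0269, 0.1016]
tool_rot: [0.079, 1.559, -0.071]
ft_force: [1.8, 0.3, -1.4]
grip_width: 0.148
```

```bash
python3 - <<'E'
from h import *
plan(own(-.048,-.118,.103)-[.0007,0,0],down(-57.4),1)
print(get_state()["torque"])
E
```

```text
pos [ 0.6163 -0.0269  0.1016] dist [-0.0037  0.0002  0.0014] rotdeg [51.9  0.4 -0.6] rows 1 t 5.7833 F [ 1.8  0.3 -1.4] grip 0.148
[-0.06 -0.   -0.15] [ 0.577  0.004 -0.006]
[-0.03666029 -0.30884959  0.04821084]
```

play_rows(targets=[{"claw": 1, "linear": [0, 0, 0], "rotation": [0.05, 0, 0]}, {"claw": 1, "linear": [0, 0, 0], "rotation": [0.05, 0, 0]}, {"claw": 1, "linear": [0, 0, 0], "rotation": [0.05, 0, 0]}, {"claw": 1, "linear": [0, 0, 0], "rotation": [0.05, 0, 0]}, {"claw": 1, "linear": [0, 0, 0], "rotation": [0.05, 0, 0]}, {"claw": 1, "linear": [0, 0, 0], "rotation": [0.05, 0, 0]}, {"claw": 1, "linear": [0, 0, 0], "rotation": [0.05, 0, 0]}, {"claw": 1, "linear": [0, 0, 0], "rotation": [0.05, 0, 0]}, {"claw": 1, "linear": [0, 0, 0], "rotation": [0.05, 0, 0]}, {"claw": 1, "linear": [0, 0, 0], "rotation": [0.05, 0, 0]}])

```text
time: 6.62
position: [0.6176, -0.0276, 0.1015]
tool_rot: [0.724, 1.438, -0.708]
ft_force: [1.7, 0.3, -0.8]
grip_width: 0.153
```

```bash
python3 - <<'E'
from h import *
plan(own(-.048,-.118,.103)-[.0007,0,0],down(-57.4),1)
print(get_state()["torque"])
E
```

```text
pos [ 0.6176 -0.0276  0.1015] dist [-0.005   0.0009  0.0015] rotdeg [ 4.8  0.3 -0.8] rows 1 t 6.6167 F [ 1.7  0.3 -0.8] grip 0.153
[-0.06 -0.13 -0.15] [ 0.053  0.003 -0.009]
[-0.0367303  -0.18967783  0.09678178]
```

play_rows(targets=[{"claw": 1, "linear": [0, 0, 0], "rotation": [0.03, 0, 0]}, {"claw": 1, "linear": [0, 0, 0], "rotation": [0, 0, 0]}, {"claw": 1, "linear": [0, 0, 0], "rotation": [0, 0, 0]}, {"claw": 1, "linear": [0, 0, 0], "rotation": [0, 0, 0]}, {"claw": 0.5, "linear": [0, 0, 0], "rotation": [0, 0, 0]}, {"claw": 0.5, "linear": [0, 0, 0], "rotation": [0, 0, 0]}, {"claw": 0.5, "linear": [0, 0, 0], "rotation": [0, 0, 0]}, {"claw": 0.5, "linear": [0, 0, 0], "rotation": [0, 0, 0]}, {"claw": 0.5, "linear": [0, 0, 0], "rotation": [0, 0, 0]}])

```text
time: 7.37
position: [0.6164, -0.028, 0.1013]
tool_rot: [0.759, 1.427, -0.745]
ft_force: [-0.7, 0.8, 0.7]
grip_width: 0.436
```

```bash
python3 - <<'E'
from h import *
plan(own(-.048,-.118,.103)-[.0007,0,0],down(-57.4),1)
print(get_state()["torque"])
E
```

```text
pos [ 0.6164 -0.028   0.1013] dist [-0.0038  0.0013  0.0017] rotdeg [ 2.1  0.2 -0.7] rows 1 t 7.3667 F [-0.7  0.8  0.7] grip 0.436
[-0.07 -0.09 -0.13] [ 0.023  0.003 -0.007]
[-0.09410434  0.01771672  0.01698323]
```

play_rows(targets=[{"claw": 0.5, "linear": [-0.8, 0, 0], "rotation": [0, 0, 0]}, {"claw": 0.5, "linear": [-0.8, 0, 0], "rotation": [0, 0, 0]}, {"claw": 0.5, "linear": [-0.8, 0, 0], "rotation": [0, 0, 0]}, {"claw": 0.5, "linear": [-0.5, 0, 0], "rotation": [0, 0, 0]}, {"claw": 0.5, "linear": [0, 0, 0], "rotation": [0, 0, 0]}])

```text
time: 7.78
position: [0.6135, -0.0284, 0.1743]
tool_rot: [0.758, 1.433, -0.748]
ft_force: [0.5, 0.2, -0.1]
grip_width: 0.496
```

```bash
python3 - <<'E'
from h import *
plan(own(.1,0,.17),down(-85),9)
E
```

```text
pos [ 0.6135 -0.0284  0.1743] dist [-0.1306  0.1389 -0.0043] rotdeg [29.7 -0.1 -0.4] rows 9 t 7.7833 F [ 0.5  0.2 -0.1] grip 0.496
[ 0.02 -0.13 -0.84] [ 0.037 -0.    -0.   ]
[ 0.02 -0.17 -0.83] [ 0.037 -0.    -0.   ]
[ 0.02 -0.22 -0.82] [ 0.037 -0.    -0.   ]
[ 0.02 -0.27 -0.8 ] [ 0.037 -0.    -0.   ]
[ 0.02 -0.31 -0.79] [ 0.037 -0.    -0.   ]
[ 0.02 -0.36 -0.77] [ 0.037 -0.    -0.   ]
[ 0.02 -0.4  -0.75] [ 0.037 -0.    -0.   ]
[ 0.02 -0.44 -0.72] [ 0.037 -0.    -0.   ]
[ 0.02 -0.49 -0.69] [ 0.037 -0.    -0.   ]
```

play_rows(targets=[{"claw": 0.5, "linear": [0, -0.13, -0.84], "rotation": [0.037, 0, 0]}, {"claw": 0.5, "linear": [0, -0.17, -0.83], "rotation": [0.037, 0, 0]}, {"claw": 0.5, "linear": [0, -0.22, -0.82], "rotation": [0.037, 0, 0]}, {"claw": 0.5, "linear": [0, -0.27, -0.8], "rotation": [0.037, 0, 0]}, {"claw": 0.5, "linear": [0, -0.31, -0.79], "rotation": [0.037, 0, 0]}, {"claw": 0.5, "linear": [0, -0.36, -0.77], "rotation": [0.037, 0, 0]}, {"claw": 0.5, "linear": [0, -0.4, -0.75], "rotation": [0.037, 0, 0]}, {"claw": 0.5, "linear": [0, -0.4, -0.6], "rotation": [0.037, 0, 0]}, {"claw": 0.5, "linear": [0, -0.2, -0.3], "rotation": [0.03, 0, 0]}, {"claw": 0.5, "linear": [0, 0, 0], "rotation": [0, 0, 0]}])

```text
time: 8.62
position: [0.4866, 0.1035, 0.1659]
tool_rot: [1.163, 1.241, -1.162]
ft_force: [-0.7, -0.6, -0.2]
grip_width: 0.502
```

```bash
python3 - <<'E'
from h import *
plan(own(.1,0,.17),down(-85))
i=get_image("top")[165:270,220:370];cv2.imwrite("pics/c2.png",cv2.resize(np.hstack([i,get_image("side")[165:270,270:400]]),None,fx=2.8,fy=2.8,interpolation=cv2.INTER_CUBIC))
E
```

```text
pos [0.4866 0.1035 0.1659] dist [-0.0037  0.007   0.0041] rotdeg [-1.4 -0.1  0. ] rows 1 t 8.6167 F [-0.7 -0.6 -0.2] grip 0.502
[-0.16 -0.13 -0.29] [-0.015 -0.001  0.   ]
```

View pics/c2.png

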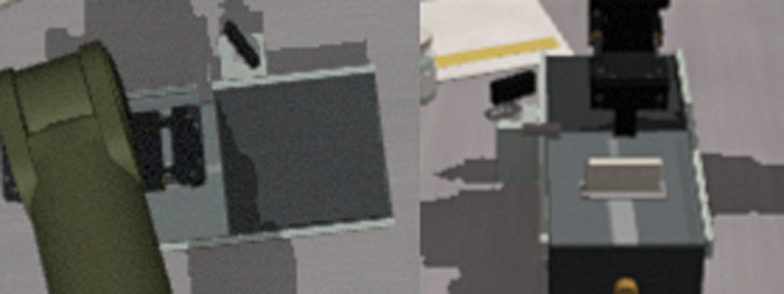

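The knob now sits about 90° from where it started, and the cover is still shut. I'll go down on the fin.

play_rows(targets=[{"claw": 0.5, "linear": [0.0, -0.13, -0.29], "rotation": [-0.015, 0, 0]}, {"claw": 0.5, "linear": [0.5, 0, 0], "rotation": [0, 0, 0]}, {"claw": 0.5, "linear": [0.5, 0, 0], "rotation": [0, 0, 0]}, {"claw": 0.5, "linear": [0.5, 0, 0], "rotation": [0, 0, 0]}, {"claw": 0.5, "linear": [0.5, 0, 0], "rotation": [0, 0, 0]}, {"claw": 0.5, "linear": [0.4, 0, 0], "rotation": [0, 0, 0]}, {"claw": 0.5, "linear": [0.2, 0, 0], "rotation": [0, 0, 0]}, {"claw": 0.5, "linear": [0, 0, 0], "rotation": [0, 0, 0]}])

```text
time: 9.38
position: [0.4881, 0.1055, 0.0975]
tool_rot: [1.143, 1.253, -1.138]
ft_force: [-0.0, 0.8, -0.6]
grip_width: 0.5
```

```bash
python3 - <<'E'
from h import *
plan(own(.1,0,.092),down(-85))
E
```

```text
pos [0.4881 0.1055 0.0975] dist [-0.0052  0.005  -0.0055] rotdeg [ 0.3 -0.2 -0.1] rows 1 t 9.3833 F [-0.   0.8 -0.6] grip 0.5
[ 0.22 -0.19 -0.22] [ 0.004 -0.002 -0.001]
```

play_rows(targets=[{"claw": 0.5, "linear": [0.1, 0, -0.2], "rotation": [0, 0, 0]}, {"claw": 1, "linear": [0, 0, 0], "rotation": [0, 0, 0]}, {"claw": 1, "linear": [0, 0, 0], "rotation": [0, 0, 0]}, {"claw": 1, "linear": [0, 0, 0], "rotation": [0, 0, 0]}, {"claw": 1, "linear": [0, 0, 0], "rotation": [0, 0, 0]}, {"claw": 1, "linear": [0, 0, 0], "rotation": [0, 0, 0]}, {"claw": 1, "linear": [0, 0, 0], "rotation": [0, 0, 0]}, {"claw": 1, "linear": [0, 0, 0], "rotation": [0, 0, 0]}, {"claw": 1, "linear": [0, 0, 0], "rotation": [0, 0, 0]}])

```text
time: 10.13
position: [0.4897, 0.1088, 0.0968]
tool_rot: [1.144, 1.248, -1.137]
ft_force: [0.0, 0.1, -1.4]
grip_width: 0.141
```

```bash
python3 - <<'E'
from h import *
s=get_state();p=s["position"]
c,si=np.cos(TH),np.sin(TH);plan(p+.2*np.array([-c,-si,0]),down(-85),10)
E
```

```text
pos [0.4897 0.1088 0.0968] dist [ 0.0174 -0.1992  0.    ] rotdeg [ 0.3 -0.  -0.3] rows 10 t 10.1333 F [ 0.   0.1 -1.4] grip 0.141
[-0.  -0.   0.8] [ 0. -0. -0.]
[-0.  -0.   0.8] [ 0. -0. -0.]
[-0.  -0.   0.8] [ 0. -0. -0.]
[-0.  -0.   0.8] [ 0. -0. -0.]
[-0.  -0.   0.8] [ 0. -0. -0.]
[-0.  -0.   0.8] [ 0. -0. -0.]
[-0.  -0.   0.8] [ 0. -0. -0.]
[-0.  -0.   0.8] [ 0. -0. -0.]
[-0.  -0.   0.8] [ 0. -0. -0.]
[-0.  -0.   0.8] [ 0. -0. -0.]
```

play_rows(targets=[{"claw": 1, "linear": [0, 0, 0.3], "rotation": [0, 0, 0]}, {"claw": 1, "linear": [0, 0, 0.5], "rotation": [0, 0, 0]}, {"claw": 1, "linear": [0, 0, 0.5], "rotation": [0, 0, 0]}, {"claw": 1, "linear": [0, 0, 0.5], "rotation": [0, 0, 0]}, {"claw": 1, "linear": [0, 0, 0.5], "rotation": [0, 0, 0]}, {"claw": 1, "linear": [0, 0, 0.5], "rotation": [0, 0, 0]}, {"claw": 1, "linear": [0, 0, 0.5], "rotation": [0, 0, 0]}], newtons=30)

```text
time: 10.72
position: [0.4963, 0.0332, 0.0968]
tool_rot: [1.146, 1.26, -1.125]
ft_force: [0.3, 3.9, -0.7]
grip_width: 0.135
```

```bash
python3 - <<'E'
from h import *
plan(own(-.102,-.005,.097),down(-85),1);print(get_state()["torque"])
E
```

```text
pos [0.4963 0.0332 0.0968] dist [ 0.0092 -0.1234  0.0002] rotdeg [ 0.8 -0.7 -0.3] rows 1 t 10.7167 F [ 0.3  3.9 -0.7] grip 0.135
[-0.07 -0.13  4.95] [ 0.009 -0.008 -0.004]
[ 0.270632    0.06166697 -0.27185348]
```

play_rows(targets=[{"claw": 1, "linear": [0, 0, 0.5], "rotation": [0, 0, 0]}, {"claw": 1, "linear": [0, 0, 0.5], "rotation": [0, 0, 0]}, {"claw": 1, "linear": [0, 0, 0.5], "rotation": [0, 0, 0]}, {"claw": 1, "linear": [0, 0, 0.5], "rotation": [0, 0, 0]}, {"claw": 1, "linear": [0, 0, 0.5], "rotation": [0, 0, 0]}, {"claw": 1, "linear": [0, 0, 0.5], "rotation": [0, 0, 0]}, {"claw": 1, "linear": [0, 0, 0.5], "rotation": [0, 0, 0]}, {"claw": 1, "linear": [0, 0, 0.4], "rotation": [0, 0, 0]}])

```text
time: 11.38
position: [0.5048, -0.0644, 0.0968]
tool_rot: [1.148, 1.268, -1.121]
ft_force: [-1.2, 3.8, -0.7]
grip_width: 0.139
```

```bash
python3 - <<'E'
from h import *
plan(own(-.102,-.005,.097),down(-85),1);print(get_state()["torque"])
E
```

```text
pos [ 0.5048 -0.0644  0.0968] dist [ 0.0007 -0.0259  0.0002] rotdeg [ 0.9 -1.1 -0.2] rows 1 t 11.3833 F [-1.2  3.8 -0.7] grip 0.139
[-0.03 -0.08  1.03] [ 0.01  -0.012 -0.003]
[ 0.02800525  0.09771961 -0.25022609]
```

play_rows(targets=[{"claw": 1, "linear": [0, 0, 0.4], "rotation": [0, 0, 0]}, {"claw": 1, "linear": [0, 0, 0.35], "rotation": [0, 0, 0]}, {"claw": 1, "linear": [0, 0, 0.2], "rotation": [0, 0, 0]}, {"claw": 1, "linear": [0, 0, 0.1], "rotation": [0, 0, 0]}, {"claw": 1, "linear": [0, 0, 0], "rotation": [0, 0, 0]}, {"claw": 1, "linear": [0, 0, 0], "rotation": [0, 0, 0]}])

```text
time: 11.88
position: [0.507, -0.0901, 0.0967]
tool_rot: [1.152, 1.274, -1.12]
ft_force: [-1.3, 3.1, 0.0]
grip_width: 0.137
```

play_rows(targets=[{"claw": 0.5, "linear": [0, 0, 0], "rotation": [0, 0, 0]}, {"claw": 0.5, "linear": [0, 0, 0], "rotation": [0, 0, 0]}, {"claw": 0.5, "linear": [0, 0, 0], "rotation": [0, 0, 0]}, {"claw": 0.5, "linear": [0, 0, 0], "rotation": [0, 0, 0]}, {"claw": 0, "linear": [-0.8, 0, 0], "rotation": [0, 0, 0]}, {"claw": 0, "linear": [-0.8, 0, 0], "rotation": [0, 0, 0]}, {"claw": 0, "linear": [-0.8, 0, 0], "rotation": [0, 0, 0]}, {"claw": 0, "linear": [-0.8, 0, 0], "rotation": [0, 0, 0]}, {"claw": 0, "linear": [-0.5, 0, 0], "rotation": [0, 0, 0]}, {"claw": 0, "linear": [0, 0, 0], "rotation": [0, 0, 0]}])

```text
time: 12.72
position: [0.5061, -0.0957, 0.1913]
tool_rot: [1.149, 1.274, -1.122]
ft_force: [0.0, -0.3, 0.2]
grip_width: 0.815
```

```bash
python3 - <<'E'
from h import *
plan(own(.065,-.16,.19),down(5),9)
i=get_image("top")[165:270,220:370];cv2.imwrite("pics/c3.png",cv2.resize(np.hstack([i,get_image("side")[165:270,270:400]]),None,fx=2.8,fy=2.8,interpolation=cv2.INTER_CUBIC))
E
```

```text
pos [ 0.5061 -0.0957  0.1913] dist [ 0.1392  0.1853 -0.0013] rotdeg [-89.1  -1.   -1. ] rows 9 t 12.7167 F [ 0.  -0.3  0.2] grip 0.815
[ 0.02  0.7  -0.76] [-0.11  -0.001 -0.001]
[ 0.02  0.82 -0.62] [-0.11  -0.001 -0.001]
[ 0.02  0.91 -0.47] [-0.11  -0.001 -0.001]
[ 0.01  0.98 -0.31] [-0.11  -0.001 -0.001]
[ 0.01  1.02 -0.14] [-0.11  -0.001 -0.001]
[0.01 1.03 0.04] [-0.11  -0.001 -0.001]
[0.01 1.01 0.22] [-0.11  -0.001 -0.001]
[0.01 0.95 0.39] [-0.11  -0.001 -0.001]
[0.01 0.87 0.55] [-0.11  -0.001 -0.001]
```

View pics/c3.png

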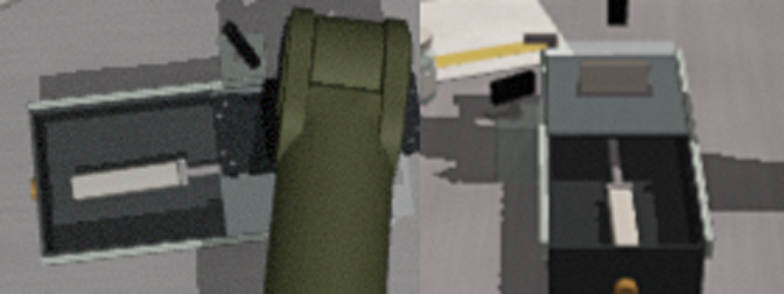

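The cover is open over the deck and the handle is fully exposed. I'll measure the white handle with a threshold.

```bash
python3 - <<'E'
from h import *
i=get_image("top");cv2.imwrite("pics/t4.png",i)
r=i[200:255,240:292].min(2);m=(r>120).astype(np.uint8)
n,l,s,c=cv2.connectedComponentsWithStats(m);print(s[1:][s[1:,4]>20],c[1:][s[1:,4]>20])
k=1+s[1:,4].argmax();q=cv2.minAreaRect(np.argwhere(l==k)[:,::-1].astype(np.float32));b=cv2.boxPoints(q)+[240,200]
W=np.array([ray("top",*p,.038) for p in b]);print(q,W.round(4))
e=sorted([(np.linalg.norm(W[j]-W[(j+1)%4]),tuple(((W[j]+W[(j+1)%4])/2).round(4))) for j in range(4)]);print(e)
A,B=np.array(e[0][1]),np.array(e[1][1]);
if A[1]<B[1]:A,B=B,A
print("butt",A,"inner",B,"dir",np.degrees(np.arctan2(*(A-B)[1::-1])))
u=(A-B)/np.linalg.norm(A-B)
for P in(A,B):
  d=P[:2]-T;print("own",np.cos(TH)*d[0]+np.sin(TH)*d[1],-np.sin(TH)*d[0]+np.cos(TH)*d[1])
E
```

```text
[[  0   0  24   3  44]
 [  6  22  46  14 331]
 [ 19  51  33   4  72]] [[ 9.          0.61363636]
 [26.51057402 28.81268882]
 [38.48611111 53.01388889]]
((28.26999282836914, 28.389999389648438), (8.202439308166504, 45.961944580078125), 81.8698959350586) [[0.4869 0.1672 0.038 ]
 [0.5036 0.0256 0.038 ]
 [0.4783 0.0225 0.038 ]
 [0.4616 0.1637 0.038 ]]
[(np.float64(0.025529823904980573), (np.float64(0.4742), np.float64(0.1654), np.float64(0.038))), (np.float64(0.02557300257974483), (np.float64(0.491), np.float64(0.0241), np.float64(0.038))), (np.float64(0.14215562761631992), (np.float64(0.4699), np.float64(0.0931), np.float64(0.038))), (np.float64(0.14254460478508563), (np.float64(0.4953), np.float64(0.0964), np.float64(0.038)))]
butt [0.4742 0.1654 0.038 ] inner [0.491  0.0241 0.038 ] dir 96.78040676777654
own 0.15542859077898394 0.003868225492283146
own 0.013202063460459636 -0.0005527389854140519
```

```bash
python3 - <<'E'
from h import *
plan([.4853,.072,.15],down(6.8),15)
E
```

```text
pos [ 0.504  -0.0952  0.1877] dist [-0.0187  0.1672 -0.0377] rotdeg [-90.9  -1.3  -0.9] rows 15 t 12.8667 F [-0.3 -0.2 -0.8] grip 0.942
[ 0.11 -0.   -0.45] [-0.067 -0.001 -0.001]
[ 0.11  0.04 -0.44] [-0.067 -0.001 -0.001]
[ 0.11  0.09 -0.44] [-0.067 -0.001 -0.001]
[ 0.11  0.14 -0.43] [-0.067 -0.001 -0.001]
[ 0.11  0.18 -0.41] [-0.067 -0.001 -0.001]
[ 0.11  0.22 -0.39] [-0.067 -0.001 -0.001]
[ 0.11  0.26 -0.36] [-0.067 -0.001 -0.001]
[ 0.11  0.3  -0.33] [-0.067 -0.001 -0.001]
[ 0.11  0.33 -0.3 ] [-0.067 -0.001 -0.001]
[ 0.1   0.36 -0.26] [-0.067 -0.001 -0.001]
[ 0.1   0.39 -0.22] [-0.067 -0.001 -0.001]
[ 0.1   0.41 -0.18] [-0.067 -0.001 -0.001]
[ 0.1   0.43 -0.14] [-0.067 -0.001 -0.001]
[ 0.1   0.44 -0.09] [-0.067 -0.001 -0.001]
[ 0.1   0.45 -0.04] [-0.067 -0.001 -0.001]
```

play_rows(targets=[{"claw": 0, "linear": [0, 0, -0.45], "rotation": [-0.067, -0.001, -0.001]}, {"claw": 0, "linear": [0, 0.04, -0.44], "rotation": [-0.067, -0.001, -0.001]}, {"claw": 0, "linear": [0, 0.09, -0.44], "rotation": [-0.067, -0.001, -0.001]}, {"claw": 0, "linear": [0, 0.14, -0.43], "rotation": [-0.067, -0.001, -0.001]}, {"claw": 0, "linear": [0, 0.18, -0.41], "rotation": [-0.067, -0.001, -0.001]}, {"claw": 0, "linear": [0, 0.22, -0.39], "rotation": [-0.067, -0.001, -0.001]}, {"claw": 0, "linear": [0.1, 0.26, -0.36], "rotation": [-0.067, -0.001, -0.001]}, {"claw": 0, "linear": [0.1, 0.3, -0.33], "rotation": [-0.067, -0.001, -0.001]}])

```text
time: 13.53
position: [0.4857, -0.0062, 0.1717]
tool_rot: [0.466, 1.553, -0.467]
ft_force: [0.1, -1.0, -0.6]
grip_width: 0.998
```

play_rows(targets=[{"claw": 0, "linear": [0.1, 0.33, -0.3], "rotation": [-0.067, -0.001, -0.001]}, {"claw": 0, "linear": [0.1, 0.36, -0.26], "rotation": [-0.067, -0.001, -0.001]}, {"claw": 0, "linear": [0.1, 0.39, -0.22], "rotation": [-0.067, -0.001, -0.001]}, {"claw": 0, "linear": [0.1, 0.41, -0.18], "rotation": [-0.067, -0.001, -0.001]}, {"claw": 0, "linear": [0.1, 0.4, -0.14], "rotation": [-0.067, -0.001, -0.001]}, {"claw": 0, "linear": [0.1, 0.3, -0.09], "rotation": [-0.067, 0, 0]}, {"claw": 0, "linear": [0.1, 0.2, -0.04], "rotation": [-0.05, 0, 0]}, {"claw": 0, "linear": [0, 0, 0], "rotation": [0, 0, 0]}])

```text
time: 14.2
position: [0.4633, 0.0669, 0.1409]
tool_rot: [-0.125, 1.615, 0.132]
ft_force: [-0.3, 0.3, -0.5]
grip_width: 1.002
```

```bash
python3 - <<'E'
from h import *
plan([.4853,.072,.04],down(6.8),8)
i=get_image("side");print(proj("side",[[.4853,.072,.038],get_state()["position"]]))
E
```

```text
pos [0.4633 0.0669 0.1409] dist [ 0.022   0.0051 -0.1009] rotdeg [ 2.5 -2.7 -0.4] rows 8 t 14.2 F [-0.3  0.3 -0.5] grip 1.002
[0.5  0.   0.14] [ 0.004 -0.004 -0.001]
[0.5  0.   0.13] [ 0.004 -0.004 -0.001]
[0.5  0.01 0.13] [ 0.004 -0.004 -0.001]
[0.5  0.01 0.13] [ 0.004 -0.004 -0.001]
[0.5  0.01 0.12] [ 0.004 -0.004 -0.001]
[0.5  0.01 0.12] [ 0.004 -0.004 -0.001]
[0.5  0.01 0.12] [ 0.004 -0.004 -0.001]
[0.5  0.01 0.12] [ 0.004 -0.004 -0.001]
[[341.67322642 236.28632262]
 [350.13491648 207.78495264]]
```

play_rows(targets=[{"claw": 0, "linear": [0, 0.1, 0.45], "rotation": [0.014, -0.015, 0]}, {"claw": 0, "linear": [0, 0.1, 0.4], "rotation": [0.014, -0.015, 0]}, {"claw": 0, "linear": [0, 0, 0], "rotation": [0, 0, 0]}, {"claw": 0, "linear": [0, 0, 0], "rotation": [0, 0, 0]}])

```text
time: 14.58
position: [0.4827, 0.072, 0.1374]
tool_rot: [-0.076, 1.574, 0.085]
ft_force: [0.3, 0.2, -0.2]
grip_width: 1.0
```

```bash
python3 - <<'E'
from h import *
plan([.4853,.072,.04],down(6.8),8)
E
```

```text
pos [0.4827 0.072  0.1374] dist [ 0.0026  0.     -0.0974] rotdeg [-0.9 -0.3 -0.4] rows 8 t 14.5833 F [ 0.3  0.2 -0.2] grip 1.0
[ 0.49 -0.    0.02] [-0.001 -0.    -0.001]
[ 0.49 -0.    0.01] [-0.001 -0.    -0.001]
[ 0.49 -0.    0.01] [-0.001 -0.    -0.001]
[ 0.49 -0.    0.01] [-0.001 -0.    -0.001]
[ 0.49 -0.    0.01] [-0.001 -0.    -0.001]
[ 0.49 -0.    0.01] [-0.001 -0.    -0.001]
[ 0.49 -0.    0.01] [-0.001 -0.    -0.001]
[ 0.49 -0.    0.01] [-0.001 -0.    -0.001]
```

play_rows(targets=[{"claw": 0, "linear": [0.5, 0, 0.04], "rotation": [0, 0, 0]}, {"claw": 0, "linear": [0.5, 0, 0.04], "rotation": [0, 0, 0]}, {"claw": 0, "linear": [0.5, 0, 0.04], "rotation": [0, 0, 0]}, {"claw": 0, "linear": [0.5, 0, 0.04], "rotation": [0, 0, 0]}, {"claw": 0, "linear": [0.5, 0, 0.04], "rotation": [0, 0, 0]}, {"claw": 0, "linear": [0.5, 0, 0.04], "rotation": [0, 0, 0]}, {"claw": 0, "linear": [0.4, 0, 0], "rotation": [0, 0, 0]}, {"claw": 0, "linear": [0.2, 0, 0], "rotation": [0, 0, 0]}, {"claw": 0, "linear": [0, 0, 0], "rotation": [0, 0, 0]}])

```text
time: 15.33
position: [0.4845, 0.0681, 0.0366]
tool_rot: [-0.071, 1.583, 0.077]
ft_force: [0.1, -1.1, 0.1]
grip_width: 1.0
```

```bash
python3 - <<'E'
from h import *
plan([.4853,.072,.019],down(6.8),4)
E
```

```text
pos [0.4845 0.0681 0.0366] dist [ 0.0008  0.0039 -0.0176] rotdeg [-1.4 -0.8 -0.3] rows 4 t 15.3333 F [ 0.1 -1.1  0.1] grip 1.0
[0.18 0.04 0.01] [-0.004 -0.002 -0.001]
[0.18 0.04 0.01] [-0.004 -0.002 -0.001]
[0.18 0.04 0.01] [-0.004 -0.002 -0.001]
[0.18 0.04 0.01] [-0.004 -0.002 -0.001]
```

play_rows(targets=[{"claw": 0, "linear": [0.18, 0.05, 0], "rotation": [-0.004, -0.004, 0]}, {"claw": 0, "linear": [0.18, 0.05, 0], "rotation": [-0.004, -0.004, 0]}, {"claw": 0, "linear": [0.18, 0.05, 0], "rotation": [-0.004, 0, 0]}, {"claw": 0, "linear": [0.15, 0, 0], "rotation": [-0.004, 0, 0]}, {"claw": 0, "linear": [0, 0, 0], "rotation": [0, 0, 0]}])

```text
time: 15.75
position: [0.4847, 0.0721, 0.0187]
tool_rot: [-0.092, 1.566, 0.099]
ft_force: [0.4, -0.2, 0.2]
grip_width: 0.999
```

```bash
python3 - <<'E'
from h import *
plan([.4853,.072,.019],down(6.8),1)
E
```

```text
pos [0.4847 0.0721 0.0187] dist [ 0.0006 -0.0001  0.0003] rotdeg [ 0.1  0.2 -0.2] rows 1 t 15.75 F [ 0.4 -0.2  0.2] grip 0.999
[-0.01 -0.01  0.02] [ 0.002  0.002 -0.003]
```

play_rows(targets=[{"claw": 1, "linear": [0, 0, 0], "rotation": [0, 0, 0]}, {"claw": 1, "linear": [0, 0, 0], "rotation": [0, 0, 0]}, {"claw": 1, "linear": [0, 0, 0], "rotation": [0, 0, 0]}, {"claw": 1, "linear": [0, 0, 0], "rotation": [0, 0, 0]}, {"claw": 1, "linear": [0, 0, 0], "rotation": [0, 0, 0]}, {"claw": 1, "linear": [0, 0, 0], "rotation": [0, 0, 0]}, {"claw": 1, "linear": [0, 0, 0], "rotation": [0, 0, 0]}, {"claw": 1, "linear": [0, 0, 0], "rotation": [0, 0, 0]}, {"claw": 1, "linear": [0, 0, 0], "rotation": [0, 0, 0]}, {"claw": 1, "linear": [0, 0, 0], "rotation": [0, 0, 0]}], newtons=50)

```text
time: 16.58
position: [0.4862, 0.0723, 0.0202]
tool_rot: [-0.092, 1.563, 0.098]
ft_force: [-0.4, 0.4, 0.2]
grip_width: 0.322
```

play_rows(targets=[{"claw": 1, "linear": [0, 0, 0], "rotation": [0, 0, 0]}, {"claw": 1, "linear": [0, 0, 0], "rotation": [0, 0, 0]}, {"claw": 1, "linear": [0, 0, 0], "rotation": [0, 0, 0]}, {"claw": 1, "linear": [0, 0, 0], "rotation": [0, 0, 0]}, {"claw": 1, "linear": [0, 0, 0], "rotation": [0, 0, 0]}])

```text
time: 17.0
position: [0.4863, 0.0723, 0.0202]
tool_rot: [-0.092, 1.563, 0.098]
ft_force: [0.2, -0.6, 0.1]
grip_width: 0.293
```

```bash
cat >>h.py <<'E'
def tilted(zdeg,t):
    "down(zdeg), then pitched by t degrees so that the butt (own +x of the steel) rises"
    b=down(zdeg);z=b.apply([0,0,1]);return R.from_rotvec(-np.radians(t)*z)*b
def ends(s0,gz):
    "butt and tip from present tool pose; s0 = own x of grip on steel, gz = height of steel axis along tool x from TCP (+ = beyond)"
    st=get_state();r=R.from_rotvec(st["tool_rot"]);p=st["position"];u=np.cross([0,0,1.],r.apply([0,0,1.]));
    y=r.apply([0,1,0]);y=y*np.sign(y[1]);q=p+r.apply([gz,0,0]);return q+y*(165-s0)/1000,q-y*(165+s0)/1000
E
python3 - <<'E'
from h import *
plan([.4853,.072,.019],down(6.8),1)
u=np.array([np.cos(np.radians(96.8)),np.sin(np.radians(96.8)),0])
print(tilted(6.8,15).apply([0,1,0]), u, ends(70,-.0053))
E
```

```text
pos [0.4863 0.0723 0.0202] dist [-0.001  -0.0003 -0.0012] rotdeg [ 0.1  0.3 -0.2] rows 1 t 17.0 F [ 0.2 -0.6  0.1] grip 0.293
[ 0.05 -0.01 -0.04] [ 0.002  0.004 -0.002]
[-0.11436945  0.95913103 -0.25881905] [-0.11840397  0.99296551  0.        ] (array([0.47481678, 0.16661083, 0.02588285]), array([ 0.51470437, -0.16096729,  0.024637  ]))
```

```bash
sed -i 's/R.from_rotvec(-np.radians(t)\*z)/R.from_rotvec(np.radians(t)*z)/' h.py; cat >>h.py <<'E'
def steelpose(tip,t,zdeg=6.7,s0=70,off=.0038):
    r=tilted(zdeg,t);return np.array(tip)+r.apply([off,(165+s0)/1000,0]),r
E
python3 - <<'E'
from h import *
print(ends(70,-.0038))
b,t=ends(70,-.0038)
p,r=steelpose([t[0],t[1],.022],13);plan(p,r,8)
E
```

```text
(array([0.474825  , 0.16661754, 0.02438289]), array([ 0.5147126 , -0.16096059,  0.02313704]))
pos [0.4863 0.0723 0.0202] dist [ 0.0016 -0.005   0.0509] rotdeg [ 0.3  0.3 12.8] rows 8 t 17.0 F [ 0.2 -0.6  0.1] grip 0.293
[-0.25 -0.02  0.01] [0.    0.    0.018]
[-0.26 -0.02  0.01] [0.    0.    0.018]
[-0.26 -0.01  0.01] [0.    0.    0.018]
[-0.26 -0.    0.01] [0.    0.    0.018]
[-0.26  0.    0.01] [0.    0.    0.018]
[-0.26  0.01  0.01] [0.    0.    0.018]
[-0.26  0.02  0.01] [0.    0.    0.018]
[-0.25  0.02  0.01] [0.    0.    0.018]
```

play_rows(targets=[{"claw": 1, "linear": [-0.25, -0.02, 0], "rotation": [0, 0, 0.018]}, {"claw": 1, "linear": [-0.26, -0.02, 0], "rotation": [0, 0, 0.018]}, {"claw": 1, "linear": [-0.26, -0.01, 0], "rotation": [0, 0, 0.018]}, {"claw": 1, "linear": [-0.26, 0, 0], "rotation": [0, 0, 0.018]}, {"claw": 1, "linear": [0, 0, 0], "rotation": [0, 0, 0]}])

```text
time: 17.42
position: [0.483, 0.0708, 0.0442]
tool_rot: [-0.001, 1.574, 0.194]
ft_force: [0.1, -0.2, -2.7]
grip_width: 0.293
```

```bash
python3 - <<'E'
from h import *
b,t=ends(70,-.0038);print(b,t)
p,r=steelpose([.5147,-.161,.022],13);plan(p,r,4)
E
```

```text
[0.47141089 0.16391745 0.05961715] [ 0.51202853 -0.16106038  0.01912495]
pos [0.483  0.0708 0.0442] dist [ 0.0048 -0.0036  0.027 ] rotdeg [ 0.4 -0.1  6. ] rows 4 t 17.4167 F [ 0.1 -0.2 -2.7] grip 0.293
[-0.27 -0.01  0.04] [ 0.001 -0.     0.017]
[-0.27 -0.    0.04] [ 0.001 -0.     0.017]
[-0.27  0.01  0.04] [ 0.001 -0.     0.017]
[-0.27  0.01  0.04] [ 0.001 -0.     0.017]
```

play_rows(targets=[{"claw": 1, "linear": [-0.3, 0, 0.04], "rotation": [0, 0, 0.017]}, {"claw": 1, "linear": [-0.29, 0, 0.04], "rotation": [0, 0, 0.017]}, {"claw": 1, "linear": [-0.28, 0, 0.04], "rotation": [0, 0, 0.017]}, {"claw": 1, "linear": [-0.27, 0, 0.04], "rotation": [0, 0, 0.017]}, {"claw": 1, "linear": [0, 0, 0], "rotation": [0, 0, 0]}])

```text
time: 17.83
position: [0.4843, 0.067, 0.0699]
tool_rot: [0.084, 1.582, 0.279]
ft_force: [0.2, -0.5, -3.0]
grip_width: 0.296
```

```bash
python3 - <<'E'
from h import *
b,t=ends(70,-.0038);print(b,t)
p,r=steelpose([.5147,-.161,.022],13);plan(p,r,1);print(get_state()["torque"],get_state()["joint_positions"].round(2))
cv2.imwrite("pics/s5.png",cv2.resize(np.hstack([get_image("top")[165:270,220:370],get_image("side")[150:255,270:400]]),None,fx=2.8,fy=2.8,interpolation=cv2.INTER_CUBIC))
E
```

```text
[0.4729868  0.15788749 0.09532706] [ 0.51275412 -0.16085305  0.01967633]
pos [0.4843 0.067  0.0699] dist [0.0036 0.0003 0.0013] rotdeg [ 0.4 -0.5 -0.3] rows 1 t 17.8333 F [ 0.2 -0.5 -3. ] grip 0.296
[-0.05  0.01  0.14] [ 0.004 -0.005 -0.003]
[-0.34739834 -0.24852022  0.01133959] [ 0.48  0.18 -0.53  1.99 -0.16  1.02  0.16]
```

View pics/s5.png

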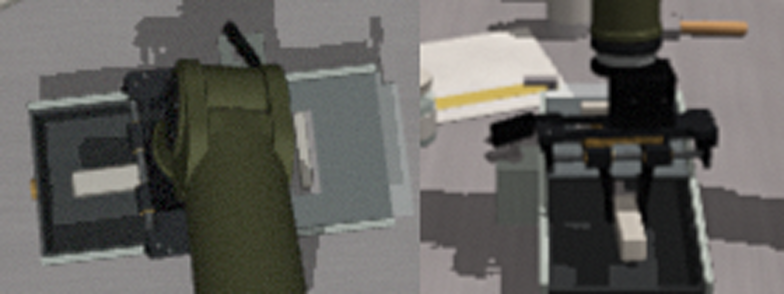

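The steel is held at a slant with the handle above the rim, and the z force of 3 N is its weight. I'll draw it out along its own axis.

play_rows(targets=[{"claw": 1, "linear": [0, 0.4, 0.05], "rotation": [0, 0, 0]}, {"claw": 1, "linear": [0, 0.5, 0.05], "rotation": [0, 0, 0]}, {"claw": 1, "linear": [0, 0.5, 0], "rotation": [0, 0, 0]}, {"claw": 1, "linear": [0, 0.5, 0], "rotation": [0, 0, 0]}, {"claw": 1, "linear": [0, 0.5, 0], "rotation": [0, 0, 0]}])

```text
time: 18.35
position: [0.4748, 0.1312, 0.0799]
tool_rot: [0.08, 1.59, 0.278]
ft_force: [0.5, -0.9, -2.9]
grip_width: 0.294
```

```bash
cat >>h.py <<'E'
def rep():
    b,t=ends(70,-.0038);w=(b-t)/np.linalg.norm(b-t);f=lambda P:(round(float(np.cos(TH)*(P[0]-T[0])+np.sin(TH)*(P[1]-T[1])),4),round(float(-np.sin(TH)*(P[0]-T[0])+np.cos(TH)*(P[1]-T[1])),4),round(float(P[2]),4))
    print("own butt",f(b),"tip",f(t),"pitch",np.degrees(np.arcsin(w[2])));B,A=np.array(f(b)),np.array(f(t));print("z at deck edge",A[2]+(B-A)[2]*(-.012-A[0])/(B-A)[0],"z at end wall",A[2]+(B-A)[2]*(.187-A[0])/(B-A)[0])
E
python3 - <<'E'
from h import *
rep();plan([.4843-.03,.25,.12],tilted(6.7,13),1)
E
```

```text
own butt (0.2129, 0.0096, 0.1051) tip (-0.1084, -0.0023, 0.0305) pitch 13.063394030777317
z at deck edge 0.05288232181761593 z at end wall 0.09908649237472766
pos [0.4748 0.1312 0.0799] dist [-0.0205  0.1188  0.0401] rotdeg [ 0.4 -1.  -0.1] rows 1 t 18.35 F [ 0.5 -0.9 -2.9] grip 0.294
[-0.47  5.06 -0.23] [ 0.005 -0.011 -0.001]
```

play_rows(targets=[{"claw": 1, "linear": [-0.05, 0.5, 0], "rotation": [0, 0, 0]}, {"claw": 1, "linear": [-0.05, 0.5, 0], "rotation": [0, 0, 0]}, {"claw": 1, "linear": [-0.05, 0.5, 0], "rotation": [0, 0, 0]}, {"claw": 1, "linear": [-0.05, 0.5, 0], "rotation": [0, 0, 0]}, {"claw": 1, "linear": [-0.05, 0.5, 0], "rotation": [0, 0, 0]}, {"claw": 1, "linear": [-0.05, 0.5, 0], "rotation": [0, 0, 0]}])

```text
time: 18.85
position: [0.4579, 0.2151, 0.1025]
tool_rot: [0.068, 1.597, 0.285]
ft_force: [-0.4, 0.3, -2.4]
grip_width: 0.292
```

```bash
python3 - <<'E'
from h import *
rep();plan([.4843-.03,.25,.12],tilted(6.7,13),1)
E
```

```text
own butt (0.2979, 0.0201, 0.1274) tip (-0.0233, 0.0046, 0.0536) pitch 12.923346322131566
z at deck edge 0.05619632627646327 z at end wall 0.1019192403486924
pos [0.4579 0.2151 0.1025] dist [-0.0036  0.0349  0.0175] rotdeg [ 1.  -1.4  0.1] rows 1 t 18.85 F [-0.4  0.3 -2.4] grip 0.292
[-0.37  1.53  0.04] [ 0.011 -0.016  0.001]
```

play_rows(targets=[{"claw": 1, "linear": [0, 0.5, 0.05], "rotation": [0, 0, 0]}, {"claw": 1, "linear": [0, 0.5, 0.05], "rotation": [0, 0, 0]}, {"claw": 1, "linear": [0, 0.5, 0.05], "rotation": [0, 0, 0]}, {"claw": 1, "linear": [0, 0.4, 0.05], "rotation": [0, 0, 0]}, {"claw": 1, "linear": [0, 0, 0], "rotation": [0, 0, 0]}])

```text
time: 19.27
position: [0.4487, 0.2746, 0.1128]
tool_rot: [0.057, 1.6, 0.295]
ft_force: [0.2, 0.6, -2.4]
grip_width: 0.29
```

```bash
python3 - <<'E'
from h import *
rep();p=get_state()["position"];plan(p+[0,0,.12],tilted(6.7,13),10)
E
```

```text
own butt (0.358, 0.0253, 0.1377) tip (0.0369, 0.0055, 0.064) pitch 12.891056437794537
z at deck edge 0.05277630021800063 z at end wall 0.09845147928994083
pos [0.4487 0.2746 0.1128] dist [0.   0.   0.12] rotdeg [ 1.8 -1.7  0.1] rows 10 t 19.2667 F [ 0.2  0.6 -2.4] grip 0.29
[-0.47  0.11 -0.01] [ 0.002 -0.002  0.   ]
[-0.47  0.11 -0.01] [ 0.002 -0.002  0.   ]
[-0.47  0.11 -0.01] [ 0.002 -0.002  0.   ]
[-0.47  0.11 -0.01] [ 0.002 -0.002  0.   ]
[-0.47  0.11 -0.01] [ 0.002 -0.002  0.   ]
[-0.47  0.11 -0.01] [ 0.002 -0.002  0.   ]
[-0.47  0.11 -0.  ] [ 0.002 -0.002  0.   ]
[-0.47  0.11 -0.  ] [ 0.002 -0.002  0.   ]
[-0.47  0.11 -0.  ] [ 0.002 -0.002  0.   ]
[-0.47  0.11 -0.  ] [ 0.002 -0.002  0.   ]
```

play_rows(targets=[{"claw": 1, "linear": [-0.47, 0.11, 0], "rotation": [0, 0, 0]}, {"claw": 1, "linear": [-0.47, 0.11, 0], "rotation": [0, 0, 0]}, {"claw": 1, "linear": [-0.47, 0.11, 0], "rotation": [0, 0, 0]}, {"claw": 1, "linear": [-0.47, 0.11, 0], "rotation": [0, 0, 0]}, {"claw": 1, "linear": [-0.47, 0.11, 0], "rotation": [0, 0, 0]}, {"claw": 1, "linear": [-0.47, 0.11, 0], "rotation": [0, 0, 0]}, {"claw": 1, "linear": [-0.47, 0.11, 0], "rotation": [0, 0, 0]}, {"claw": 1, "linear": [-0.47, 0.11, 0], "rotation": [0, 0, 0]}, {"claw": 1, "linear": [-0.4, 0.1, 0], "rotation": [0, 0, 0]}, {"claw": 1, "linear": [-0.2, 0.05, 0], "rotation": [0, 0, 0]}])

```text
time: 20.1
position: [0.4447, 0.2753, 0.2309]
tool_rot: [0.047, 1.608, 0.292]
ft_force: [-0.1, -0.2, -2.2]
grip_width: 0.295
```

play_rows(targets=[{"claw": 1, "linear": [0, 0, 0], "rotation": [0, 0, 0]}, {"claw": 1, "linear": [0, 0, 0], "rotation": [0, 0, 0]}, {"claw": 1, "linear": [0, 0, 0], "rotation": [0, 0, 0]}, {"claw": 1, "linear": [0, 0, 0], "rotation": [0, 0, 0]}, {"claw": 1, "linear": [0, 0, 0], "rotation": [0, 0, 0]}, {"claw": 1, "linear": [0, 0, 0], "rotation": [0, 0, 0]}])

```text
time: 20.6
position: [0.4439, 0.2745, 0.2303]
tool_rot: [0.046, 1.61, 0.291]
ft_force: [0.5, 0.0, -2.4]
grip_width: 0.296
```

```bash
python3 - <<'E'
from h import *
rep();s=get_state();print(s["position"],s["qd"].round(4),s["ft_force"],s["grip_width"],proj("side",ends(70,-.0038)),proj("top",ends(70,-.0038)))
cv2.imwrite("pics/s6.png",np.hstack([get_image("top")[100:300,100:400],get_image("side")[100:300,200:480]]))
E
```

```text
own butt (0.3586, 0.0304, 0.2544) tip (0.0369, 0.0096, 0.1835) pitch 12.393658942464286
z at deck edge 0.17272284737332919 z at end wall 0.21658078955548649
[0.44386118 0.27453582 0.23027582] [-0.0018  0.0054  0.      0.0084  0.0003 -0.0022 -0.0001] [ 0.45668523  0.006357   -2.44384468] 0.2957045284208447 [[363.17062266 238.39974105]
 [345.63606722 192.0215897 ]] [[158.78813498 243.07050686]
 [280.81855446 224.43849389]]
```

View pics/s6.png

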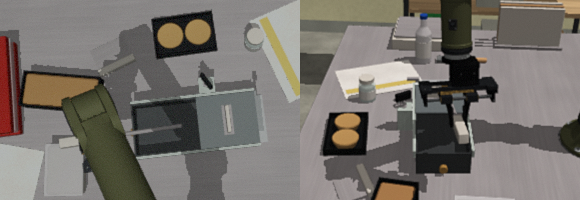

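The picture matches the computed ends: the rod tip is at about (182,126) in the crop against a predicted (181,124), and the butt at (59,144) against (59,143). The cover is open, the knob is turned, and the bystanders are in place, so I'm handing in.

```bash
python3 -c "
from bench import *
print(close_job())"
```

```text
the job is handed in; nothing more can be done
None
```

The job is handed in, at about 21 s of the 72 s allowed; `close_job` reported no verdict. I turned the knob clockwise to its stop and slid the cover fully open. I then gripped the steel by its handle, drew it out at about a 13° slant along its own axis, and lifted it clear.

Last checks before handing in:
- **Steel:** the tip was about 183 mm and the butt about 254 mm above the table, against the 130 mm needed. Both ends matched the top picture within about 2 px.
- **Hold:** the gripper opening was about 26 mm, which fits the handle. The load was about 2.4 N downward, roughly the steel's weight, and joint speeds were below 0.01 rad/s.
- **Cover and knob:** the cover had moved about 199 mm. The knob turned about 88° by the tool's rotation, and the last picture shows both still in place.
- **Bystanders:** those visible in the last picture looked undisturbed; I did not measure their positions.

No check failed. The arm drifted or overshot by up to 3 cm on a few fast moves, always above the objects, and I corrected each time before going down.

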